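Uncap the bearing's grease nipple and press the grease gun home

ROBOT

A 6-joint arm with a two-finger parallel gripper is mounted at the origin on the work surface. World frame = base frame: x ahead of the robot, y to its left, z up, the work surface at z = 0. Lengths are in m, angles in rad, forces in N, time in s.
With the tool pointing down it reaches from about 0.275 to 0.725 m from the base axis. Payload 5.6 kg.
Tool frame: the origin (TCP) lies where the fingers leave the gripper's body, on its centre line; the fingertips stand 73 mm ahead of it and the grasp point (between the pads) lies 54 mm ahead of it; z points along the fingers, y is the line along which they close (so a half turn about z gives the same grasp; the last joint's range is limited). The gripper opens to 85 mm and grips with 20 to 120 N. Pads are 22 mm wide; open, the fingers measure 114 mm over their backs; the gripper's body (76 mm by 85 mm) begins 54 mm behind the grasp point. The pads swing forward as they close: fully open they stand 13 mm farther back than shut.
Start: joints at [-1.053, 0.255, 0.108, 0, -1.424, -0.285], TCP at [0.127, -0.535, 0.304] pointing down, gripper open.
Joint ranges: [-2.95, 2.95], [-1.21, 1.97], [-1.09, 1.5], [-2.87, 1.71], [-2.94, -0.07], [-3.05, 3.05]. Speed limits (rad/s): [2.57, 2.57, 3.14, 3.14, 3.14, 3.14].

INTERFACE

Orientations are given as [roll, pitch, yaw] about the fixed x, y, z axes, in that order (R = Rz(yaw) Ry(pitch) Rx(roll)).
In Python, from bench import monitor, eyes, hand_in gives the robot as it stands.
- The arm moves only by the tool move_arm, never from a script. Its argument "commands" is text: rows parted by semicolons, each of 5 numbers parted by spaces: the closure, from 0 (fully open) to 1 (shut), then the shift along the tool's x, y, z in cm, then the turn about the tool's z in rad. In form: jaw x y z twist; .... A call has exactly 5 rows; each row is the pose to reach, as a shift and turn from the pose commanded when the call began, along the tool's axes at that moment; what a row does not reach only later rows make up. A row lasts 1/12 s, in which the tool goes at most 41.7 mm and 7.16 degrees, less where a joint would pass 70% of its speed; a pose out of reach is approached as far as the arm can. A call with a gripper value outside its range is refused whole. The fingers move at their own pace and stop on an object; "squeeze" is the grip in N (left out, the last holds). Time passes only in rows, so rows that repeat a pose let the fingers close, or fill a call up. It gives the time, the measured TCP pose, the force, the opening and the grip force at its end, in the units of the state.
- monitor.sense(): the state, without advancing time (a new reading comes with each control period).
- eyes.camera(name): name is "scene" or "top" or "wrist"; returns a dict with "pixels" (480x640x3 uint8, red, green, blue), "camera_matrix" (3x3 intrinsics, pixels), "k1" (the pictures are not rectified: a ray, as slopes to the right and down, at radius r is drawn at 1 + k1 r^2 times it, then the intrinsics apply), "view" (4x4, takes a point from world to camera coordinates); the wrist camera has in their place "hand_eye" (4x4, takes a point from camera to tool coordinates, whose origin is the TCP and whose axes are the flange's). Camera axes: x right, y down, z forward; pixel columns grow to the right and rows downward; lengths in m; the calibration is good to about 2 mm. A picture is of the moment at which its call begins: read the wrist's pose just before it. There is no depth.
- hand_in(): hands the job in; it is judged then, once.
The state is a dict: "t": time; "qpos": joint angles; "joint_velocities": joint speeds; "joint_torque": joint torques, N m; "ee_pos": TCP position; "eef_rot": TCP orientation; "wrist_force": force on the tool from outside, world axes, zero at the start; "wrist_torque": the same for the moment, N m; "width": opening from 0.0 (shut) to 1.0 (fully open); "gripper_force": force on a finger pad.
Only numpy, scipy, OpenCV 4.12 (cv2) and the standard library are available. Lean on these libraries where they do the work, as an engineer would, in place of code of your own. Each camera call takes 0.05 s, during which the arm holds its last target. There are 200 camera calls.

TASK

Lift the loose dust cap off the tilted grease nipple on the bearing block and set it down, open side down, in the round recess of its wooden holder. Then take the grease gun from its stand, press its coupler squarely onto the nipple until it snaps on, and push on so that the spring collar below is pressed well down, most of the way to its stop; finish while still gripping the gun and holding it pressed there. Leave the other things on the bench where they are.

Things in the scene. Friction and masses are not known exactly. Their poses are not given: they have to be found in the camera images.
- block: Grey bearing casting, about 85 mm tall, with a 22 mm steel shaft and a 60 mm pulley, screwed on a plywood base 75 x 190 mm; fixed. Origin: centre of the base's underside on the table; the shaft runs along y, the pulley is at +y.
- nipple: Grease nipple on the bearing, fixed. Origin: centre of the top of its round grey boss (26 mm across), 92 mm above the table. z: its axis, pointing out, 0.38 rad (22 deg) from vertical, leaning towards the robot, up to 0.5 rad to a side. Along z: spring collar 22 mm across from 0 to 16 mm, steel stem 13 mm across to 31 mm, cone to the 6 mm wide tip at 38 mm.
- latch (a point): Point on the nipple's axis, 24 mm from its origin, z along the axis: level of four 8 mm sprung balls that stand out of the stem to a circle 20 mm across. The coupler's lip meets them with its mouth 26 mm from the nipple's origin, needs about 4 to 5 N, and past 23 mm snaps over: they pull it on (up to 8 N) to 17 mm.
- collar (a joint): Travel (m) of the brass spring collar at the nipple's foot, pressed down along the axis by the coupler's mouth after the snap: 0 released (upper face 16 mm from the nipple's origin), 0.010 at its hard stop (face at 6 mm). Its spring pushes back with 3 N at 0, 12 N at 0.010.
- cap: Loose black dust cap, 30 mm across, 32 mm tall, about 30 g, solid upper 12 mm, 23 mm bore open below. Origin: centre of its open rim; z points out of its closed top. At the start it sits loosely (1 mm play) over the nipple along the nipple's axis, rim about 18 mm and top about 50 mm from the nipple's origin; it draws off along that axis.
- dish: Cap holder: mid-brown wooden block 75 x 75 x 26 mm, fixed, with a round flat recess 37 mm across, 8 mm deep in the middle of its top. Origin: centre of its underside on the table; recess floor 18 mm above it. Seated, the cap's rim is on that floor.
- gun: Push grease gun, 138 mm long, about 300 g, standing nose down in its stand. Origin: centre of the coupler's mouth (lower end); z runs to the grip end. Along z: steel coupler 30 mm across to 50 mm (mouth lip 5 mm high, 16 mm opening; 22 mm chamber behind, to 44 mm), barrel 24 mm across to 86 mm, square black grip 28 x 28 mm (faces across x and y) to 138 mm.
- gun_grip (a point): Middle of the gun's square grip, on its axis, 112 mm from the mouth; axes as the gun's.
- stand: Gun stand: pale wooden block 85 x 85 x 55 mm, fixed, with a round hole 33 mm across, 40 mm deep in the middle of its top, in which the gun stands loosely. Origin: centre of its underside on the table; hole floor 15 mm above it.
- jar: Bystander, to be left alone: closed glass jar with a steel lid, 70 mm across, 100 mm tall, standing. Origin: its underside.
- can: Bystander, to be left alone: closed paper-labelled can, 66 mm across, 110 mm tall, standing. Origin: its underside.
- wrench: Bystander, to be left alone: steel wrench lying flat. Origin: its underside.
- screwdriver: Bystander, to be left alone: screwdriver lying flat. Origin: its underside.
- offcut: Bystander, to be left alone: pale wooden offcut 110 x 80 x 18 mm with two holes, lying flat. Origin: its underside.
- holdfast: Bystander, to be left alone: dark wooden clamping pad, a bar 60 x 30 x 30 mm. Origin: its underside.
- brush: Bystander, to be left alone: bench brush lying flat. Origin: its underside.
Not all that is in view belongs to the job. What is shaped like the gun but purple or yellow is not meant. Of the things shaped like the cap, the black one is meant.

How it is judged:
On the way:
1. the cap is off the nipple and let go, seated open side down in the holder's recess (horizontal distance between cap and dish below 0.006 m and z of cap in the frame of dish between 0.014 and 0.022 m and angle between cap's own z axis and vertical below 0.12 rad and contact force between the fingers and cap below 0.05 N and linear speed of cap below 0.02 m/s), for 0.2 s.
At the end, for the whole second after the job is handed in: Cap let go in the recess (within 6 mm of centre, upright to 0.12 rad, on its floor). Gun on the nipple: mouth 3 to 12.5 mm from its origin, 4 mm of its axis, aligned to 0.12 rad; collar down over 4 mm, pushed with over 4 N; fingers still on the gun, all for the last second (all of step 1 and z of gun in the frame of nipple between 0.003 and 0.0125 m and x of gun in the frame of nipple between -0.004 and 0.004 m and y of gun in the frame of nipple between -0.004 and 0.004 m and angle between the z axis of gun and the z axis of nipple, either way round below 0.12 rad and value of joint collar above 0.004 m and contact force between gun and nipple above 4 N and contact force between the fingers and gun above 1 N); the arm keeps its last pose, push and grip.
It fails at once if a bystander is moved by more than 30 mm (distance of any of jar, can, wrench, screwdriver, offcut, holdfast, brush from where it was at the start of the episode above 0.03 m).
It also fails if it takes over 58 s, if anything falls off the work surface, if the arm or the gripper's body presses on something with over 40 N, if the wrist force passes 120 N, or if a joint passes its speed limit or range.

## Working session

There is one attempt and no reset: what is moved stays moved. The work goes in short steps, Python scripts to look and compute and a tool call to move; the robot and the scene stay as the last step left them, time stands still between calls to the robot, and variables do not carry over. Pictures are saved under pics/ and viewed, at most 10 in all, crops included, and the job is handed in when it is done.

Besides the shell and the picture viewer there is one more tool, called after ">>>" as a command line: name --argument value ..., lists and objects as JSON in quotes. move_arm: Moves the arm, as the interface text tells. Its arguments: {"type":"object","properties":{"commands":{"type":"string"},"squeeze":{"type":"number"}},"required":["commands"]}

```bash
ls; mkdir -p pics; cat > h.py <<'E'
import numpy as np, cv2, pickle
from scipy.spatial.transform import Rotation as R
from bench import monitor, eyes, hand_in
def shot(name, tag):
    s=monitor.sense(); c=dict(eyes.camera(name))
    if name=='wrist':
        T=np.eye(4); T[:3,:3]=R.from_euler('xyz',s['eef_rot']).as_matrix(); T[:3,3]=s['ee_pos']
        c['view']=np.linalg.inv(T@np.array(c['hand_eye']))
    cv2.imwrite(f'pics/{tag}.png',cv2.cvtColor(c['pixels'],cv2.COLOR_RGB2BGR))
    pickle.dump(c,open(f'pics/{tag}.pkl','wb')); return c
def load(tag): return pickle.load(open(f'pics/{tag}.pkl','rb'))
def ray(c,u,v):
    K=np.array(c['camera_matrix']); p=np.linalg.inv(K)@[u,v,1]; q=p[:2].copy()
    for _ in range(20): q=p[:2]/(1+c['k1']*(q@q))
    V=np.array(c['view']); d=V[:3,:3].T@[q[0],q[1],1]; o=-V[:3,:3].T@V[:3,3]
    return o,d/np.linalg.norm(d)
def onz(c,u,v,z):
    o,d=ray(c,u,v); return o+d*(z-o[2])/d[2]
def tri(*cuv):
    A=0;b=0;rs=[ray(*x) for x in cuv]
    for o,d in rs: P=np.eye(3)-np.outer(d,d); A=A+P; b=b+P@o
    x=np.linalg.solve(A,b); return x,[np.linalg.norm((np.eye(3)-np.outer(d,d))@(x-o)) for o,d in rs]
def proj(c,X):
    p=np.array(c['view'])@np.r_[X,1]; q=p[:2]/p[2]; q=q*(1+c['k1']*(q@q)); return (np.array(c['camera_matrix'])@np.r_[q,1])[:2]
E
python3 - <<'E'
from h import *
print(monitor.sense())
for n in('scene','top'):
    c=shot(n,n+'0'); print(n,c['camera_matrix'],c['k1'],c['view'])
c=shot('wrist','w0'); print(c['camera_matrix'],c['hand_eye'])
E
```

```text
pics
{'t': 0.0, 'qpos': array([-1.05340816e+00,  2.55730551e-01,  1.06981382e-01, -4.94748622e-04,
       -1.42390421e+00, -2.84605742e-01]), 'joint_velocities': array([ 0.00012386,  0.00100756,  0.00083301, -0.00058732,  0.00096425,
        0.0010392 ]), 'joint_torque': array([-1.35007162e-03, -3.86630023e+01,  2.37943590e+01,  5.36499783e+00,
       -6.03476685e-03, -1.85089618e-06]), 'ee_pos': array([ 0.12685819, -0.53478809,  0.30299212]), 'eef_rot': array([ 3.13967291e+00, -5.18239700e-05, -2.90888305e+00]), 'wrist_force': array([ 0.4531243 , -0.0702802 ,  0.43940137]), 'wrist_torque': array([ 0.01891314,  0.00199465, -0.00097571]), 'gripper_force': 0.0, 'width': 1.0008429848762281}
scene [[444.25958911   0.         320.76600011]
 [  0.         444.25958911 239.5734619 ]
 [  0.           0.           1.        ]] -0.04129255976412301 [[ 0.3700541   0.92895716  0.00992733 -0.27253991]
 [ 0.62415128 -0.24069    -0.74330579 -0.26315583]
 [-0.68810983  0.28125951 -0.66887813  1.47499347]
 [ 0.          0.          0.          1.        ]]
top [[437.53230459   0.         315.52921855]
 [  0.         437.53230459 239.16360795]
 [  0.           0.           1.        ]] -0.009964817754616538 [[-0.02797691 -0.9996067   0.00193262  0.0590789 ]
 [-0.99737907  0.0277854  -0.06680545  0.62165021]
 [ 0.06672548 -0.00379657 -0.99776415  1.00299847]
 [ 0.          0.          0.          1.        ]]
[[380.29077229   0.         313.35234531]
 [  0.         380.29077229 238.20002123]
 [  0.           0.           1.        ]] [[-8.76918163e-05 -9.60014247e-01 -2.79951136e-01  7.26016224e-02]
 [ 9.99999986e-01 -1.24047292e-04  1.12145831e-04 -7.72851979e-04]
 [-1.42388776e-04 -2.79951122e-01  9.60014244e-01 -7.00887532e-02]
 [ 0.00000000e+00  0.00000000e+00  0.00000000e+00  1.00000000e+00]]
```

View pics/scene0.png

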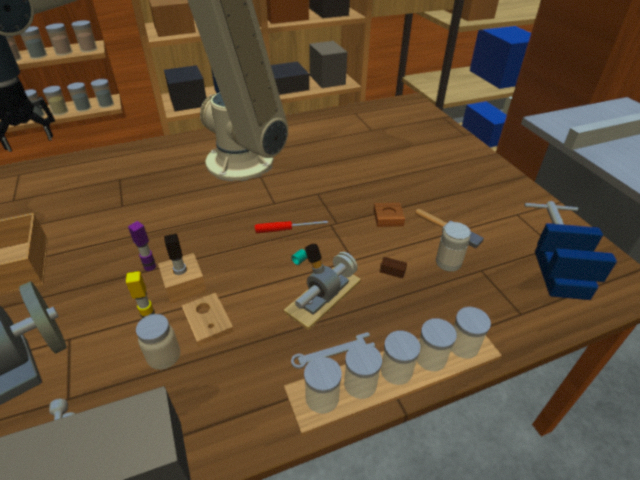

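View pics/top0.png

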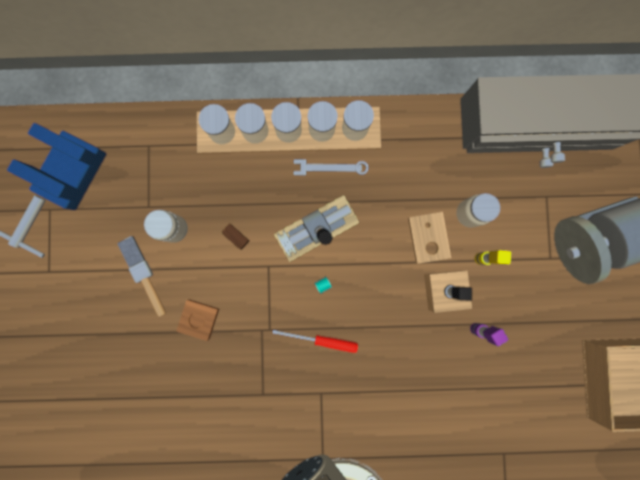

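```bash
python3 - <<'E'
from h import *
s,t=load('scene0'),load('top0')
def dark(c,box,th=60):
    x0,y0,x1,y1=box; m=(c['pixels'][y0:y1,x0:x1].max(2)<th).astype(np.uint8)
    n,l,st,ce=cv2.connectedComponentsWithStats(m); k=1+np.argmax(st[1:,4]); print(box,st[k],ce[k]+[x0,y0]); return ce[k]+[x0,y0]
ct=dark(t,(305,222,345,250),45); cs=dark(s,(300,240,325,270),45)
gt=dark(t,(440,280,480,306),45); gs=dark(s,(160,230,190,262),45)
print('cap',tri((t,*ct),(s,*cs))); print('grip',tri((t,*gt),(s,*gs)))
print('stand top',onz(t,450,291,.055),'dish',onz(t,199,320,.026),'teal',onz(t,323,285,.015))
for n,u,v in(('wr',332,168),('sd',315,340),('off',431,238),('hold',235,237)): print(n,onz(t,u,v,.01))
cr=lambda c,b,k:cv2.resize(c['pixels'][b[1]:b[3],b[0]:b[2]],None,fx=k,fy=k,interpolation=cv2.INTER_CUBIC)
A=np.hstack([cr(t,(270,190,370,265),4),cr(s,(275,235,375,310),4)])
B=np.hstack([cr(t,(415,255,515,330),4),cr(s,(120,215,220,290),4)])
cv2.imwrite('pics/crop1.png',cv2.cvtColor(np.vstack([A,B]),cv2.COLOR_RGB2BGR))
E
```

```text
(305, 222, 345, 250) [ 13   7  13  14 131] [323.79389313 235.7480916 ]
(300, 240, 325, 270) [  6   5  15  17 194] [312.75257732 252.97938144]
(440, 280, 480, 306) [12  8  9 11 80] [455.9625 292.3625]
(160, 230, 190, 262) [  5   4  17  26 306] [172.96405229 246.7254902 ]
cap (array([0.62312695, 0.02470426, 0.12174909]), [np.float64(0.000262737175231236), np.float64(0.0002627371752312482)])
grip (array([ 0.4953609 , -0.25340446,  0.1217624 ]), [np.float64(0.004415433444698229), np.float64(0.0044154334446982755)])
stand top [ 0.49564682 -0.25696897  0.055     ] dish [0.44386399 0.31490814 0.026     ] teal [0.51564327 0.02723436 0.015     ]
wr [ 0.79316143 -0.00247856  0.01      ]
sd [0.38846255 0.0494826  0.01      ]
off [ 0.61892139 -0.23170149  0.01      ]
hold [0.63420512 0.23190602 0.01      ]
```

View pics/crop1.png

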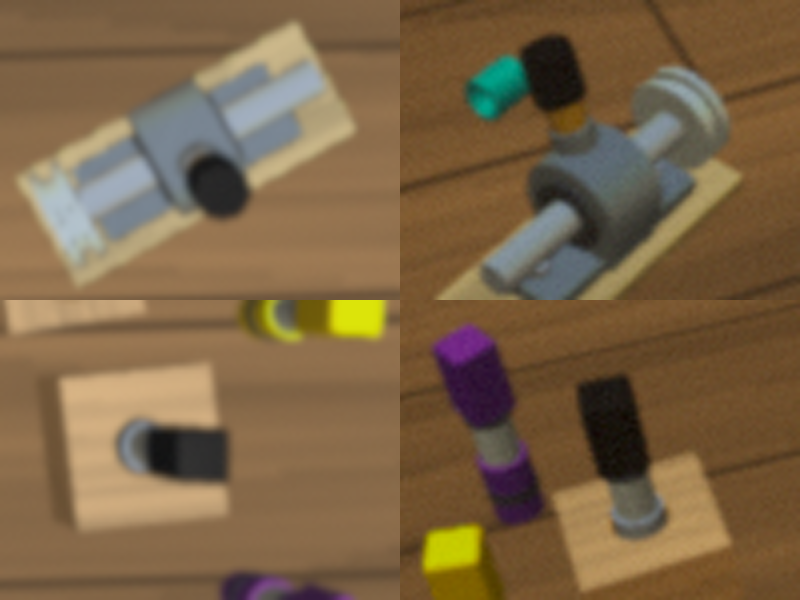

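Candidates: guns – black grip in the stand (top 456,292), purple (490,334), yellow (495,257). Caps – black on the nipple (324,236), teal lying on the bench (323,285). The crop confirms the black cap on the brass collar, and the black-gripped gun in the pale stand.

>>> move_arm --commands "0 -3.6 1.6 0 0; 0 -7.2 3.2 0 0; 0 -10.8 4.8 0 0; 0 -14.4 6.4 0 0; 0 -18 8 0 0"

```text
t: 0.57
ee_pos: [0.2846, -0.4143, 0.3037]
eef_rot: [3.141, -0.0, -2.909]
wrist_force: [-0.2, 0.5, -0.4]
width: 0.997
gripper_force: 0.0
```

>>> move_arm --commands "0 -3.6 1.6 0 0; 0 -7.2 3.2 0 0; 0 -10.8 4.8 0 0; 0 -14.4 6.4 0 0; 0 -18 8 0 0"

```text
t: 0.98
ee_pos: [0.4414, -0.2948, 0.3038]
eef_rot: [3.141, -0.0, -2.909]
wrist_force: [0.1, -0.8, 0.4]
width: 0.998
gripper_force: 0.0
```

>>> move_arm --commands "0 -2 1 0 0; 0 -4.5 2 0 0; 0 -6.4 2.7 0 0; 0 -6.4 2.7 0 0; 0 -6.4 2.7 0 0"

```text
t: 1.4
ee_pos: [0.4969, -0.2547, 0.3031]
eef_rot: [3.141, -0.001, -2.907]
wrist_force: [-0.1, 0.4, -0.2]
width: 1.004
gripper_force: 0.0
```

```bash
python3 -c "
from h import *
shot('wrist','g1')"
```

>>> move_arm --commands "0 -2 3 0 0; 0 -4 6 0 0; 0 -4 6 0 0; 0 -4 6 0 0; 0 -4 6 0 0"

```text
t: 1.87
ee_pos: [0.5208, -0.1883, 0.3041]
eef_rot: [-3.141, -0.0, -2.909]
wrist_force: [-0.4, -1.3, -0.3]
width: 1.001
gripper_force: 0.0
```

```bash
python3 -c "
from h import *
shot('wrist','g2')"
```

>>> move_arm --commands "0 -3 3 0 0; 0 -5.5 6 0 0; 0 -8 9.5 0 0; 0 -11 13 0 0; 0 -12.5 16 0 0"

```text
t: 2.33
ee_pos: [0.607, -0.003, 0.3036]
eef_rot: [-3.141, -0.0, -2.911]
wrist_force: [0.2, -0.3, 0.2]
width: 1.0
gripper_force: 0.0
```

>>> move_arm --commands "0 -1 1.5 0 0; 0 -1 1.5 0 0; 0 -1 1.5 0 0; 0 -1 1.5 0 0; 0 -1 1.5 0 0"

```text
t: 2.75
ee_pos: [0.6121, 0.012, 0.3042]
eef_rot: [-3.141, 0.0, -2.911]
wrist_force: [0.2, -0.3, 0.4]
width: 1.0
gripper_force: 0.0
```

```bash
python3 -c "
from h import *
shot('wrist','c1')
a=[cv2.imread(f'pics/{n}.png') for n in('g1','g2','c1')]
a=[cv2.resize(x,(400,300)) for x in a]+[a[0][150:300,220:420]*1]
a[3]=cv2.resize(a[3],(400,300))
cv2.imwrite('pics/m1.png',np.vstack([np.hstack(a[:2]),np.hstack(a[2:])]))"
```

```text
(no output)
```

View pics/m1.png

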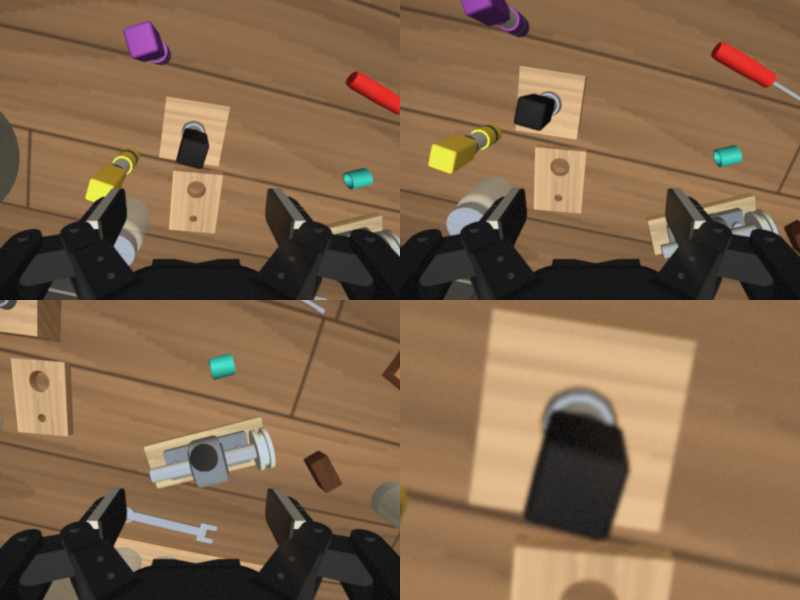

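```bash
cat >> h.py <<'E'
def blob(c,box,f,pr=True):
    x0,y0,x1,y1=box; m=f(c['pixels'][y0:y1,x0:x1].astype(int)).astype(np.uint8)
    n,l,st,ce=cv2.connectedComponentsWithStats(m); k=1+np.argmax(st[1:,4])
    ct=max(cv2.findContours((l==k).astype(np.uint8),0,1,offset=(x0,y0))[0],key=len)
    if pr: print(st[k]+[x0,y0,0,0,0],ce[k]+[x0,y0],cv2.minAreaRect(ct),cv2.fitEllipse(ct))
    return ct
dk=lambda p:p.max(2)<50
E
python3 - <<'E'
from h import *
s,t,c,g1,g2=[load(n) for n in('scene0','top0','c1','g1','g2')]
a=blob(c,(295,215,365,285),dk); b=blob(t,(305,222,345,250),dk); d=blob(s,(300,240,325,270),dk)
(u,v),_,_=cv2.fitEllipse(a); print('captop on .138',onz(c,u,v,.138))
print('top view guess', onz(t,324.8,236.8,.138),'boss',onz(t,321.2,231.2,.092))
for g,bx in((g1,(250,180,360,290)),(g2,(170,130,260,220))):
    a=blob(g,bx,dk); h=cv2.convexHull(a)[:,0]; print(cv2.approxPolyDP(cv2.convexHull(a),3,True)[:,0].tolist())
# dish
a=blob(t,(170,290,230,350),lambda p:(p[...,0]>p[...,2]*2.2)&(p[...,0]>120))
E
```

```text
[304 232  25  38 520] [315.38461538 250.275     ] ((316.2470703125, 249.8882293701172), (22.994630813598633, 37.8543701171875), 12.52880859375) ((316.1243896484375, 250.59335327148438), (21.012357711791992, 36.666786193847656), 9.955458641052246)
[317 229  14  14 141] [323.79432624 235.73758865] ((323.800048828125, 236.1000213623047), (14.310833930969238, 11.180338859558105), 63.43495178222656) ((323.7536926269531, 235.68768310546875), (11.001291275024414, 14.431845664978027), 140.03733825683594)
[305 244  16  19 203] [312.69950739 253.00492611] ((312.45001220703125, 252.85000610351562), (17.076295852661133, 12.965337753295898), 71.56504821777344) ((312.7207336425781, 253.02783203125), (13.116405487060547, 18.182870864868164), 161.07032775878906)
captop on .138 [0.61655973 0.01407508 0.138     ]
top view guess [0.61958617 0.02281141 0.138     ] boss [0.63533349 0.02913546 0.092     ]
[ 283  206   50   63 2284] [308.32399299 237.62609457] ((309.403564453125, 236.95309448242188), (42.82758712768555, 57.34184646606445), 14.620874404907227) ((308.2891540527344, 237.95590209960938), (46.3521728515625, 64.66597747802734), 8.943696975708008)
[[297, 206], [329, 216], [332, 235], [322, 268], [283, 258]]
[ 183  151   65   57 2728] [214.44428152 177.86473607] ((214.76473999023438, 177.94117736816406), (57.723480224609375, 53.35783767700195), 14.03624439239502) ((214.46005249023438, 177.85032653808594), (54.122196197509766, 64.09497833251953), 71.71488189697266)
[[192, 156], [215, 151], [246, 160], [240, 190], [223, 207], [184, 196]]
[178 300  39  40 997] [197.34704112 319.08625878] ((197.4234619140625, 319.44482421875), (31.617149353027344, 32.690940856933594), 17.354022979736328) ((197.3574676513672, 319.2724914550781), (35.422515869140625, 37.31151580810547), 19.282623291015625)
```

>>> move_arm --commands "0 4 0 0 0; 0 8 0 2 0; 0 12 0 4 0; 0 15 0 6 0; 0 18 0 7 0"

```text
t: 3.22
ee_pos: [0.4336, -0.0294, 0.2316]
eef_rot: [3.141, -0.003, -2.911]
wrist_force: [-0.2, 0.4, 0.6]
width: 0.997
gripper_force: 0.0
```

>>> move_arm --commands "0 0 0 0 0; 0 0 0 0 0; 0 0 0 0 0; 0 0 0 0 0; 0 0 0 0 0"

```text
t: 3.63
ee_pos: [0.4385, -0.0278, 0.2344]
eef_rot: [-3.142, 0.001, -2.909]
wrist_force: [0.4, 0.2, 0.3]
width: 0.998
gripper_force: 0.0
```

```bash
python3 -c "
from h import *
c=shot('wrist','c2'); print(proj(c,[.62,.02,.12]))
u,v=proj(c,[.62,.02,.12]).astype(int)
x=cv2.imread('pics/c2.png')[max(v-75,0):v+75,u-100:u+100]; print(u-100,max(v-75,0))
cv2.imwrite('pics/m2.png',cv2.resize(x,None,fx=4,fy=4))"
```

```text
[321.39488427 530.50001138]
221 455
```

View pics/m2.png

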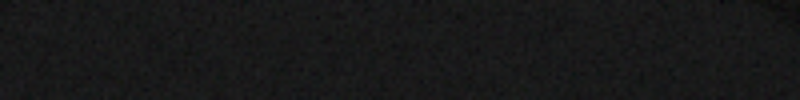

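c2 missed: the nipple lies below the frame, behind the gripper body. I'll take a side view instead.

>>> move_arm --commands "0 -3.5 2 -1.6 0; 0 -7 4 -1.6 0; 0 -10.5 6 -1.6 0; 0 -14 8 -1.6 0; 0 -17.5 10 -1.6 0"

```text
t: 4.1
ee_pos: [0.5863, 0.1115, 0.2497]
eef_rot: [-3.142, 0.0, -2.909]
wrist_force: [0.5, -0.2, 0.4]
width: 0.999
gripper_force: 0.0
```

>>> move_arm --commands "0 -2.5 1.2 0 0; 0 -5 2.5 0 0; 0 -5 2.5 0 0; 0 -5 2.5 0 0; 0 -5 2.5 0 0"

```text
t: 4.52
ee_pos: [0.6275, 0.1457, 0.2493]
eef_rot: [-3.141, -0.001, -2.909]
wrist_force: [-0.4, -1.0, 0.1]
width: 0.995
gripper_force: 0.0
```

```bash
python3 -c "
from h import *
c=shot('wrist','c3'); u,v=proj(c,[.625,.025,.115]).astype(int); print(u,v)
x0,y0=max(u-100,0),max(v-75,0); x=cv2.imread('pics/c3.png')[y0:y0+150,x0:x0+200]; print(x0,y0)
cv2.imwrite('pics/m3.png',cv2.resize(x,None,fx=4,fy=4,interpolation=2))"
```

```text
104 208
4 133
```

View pics/m3.png

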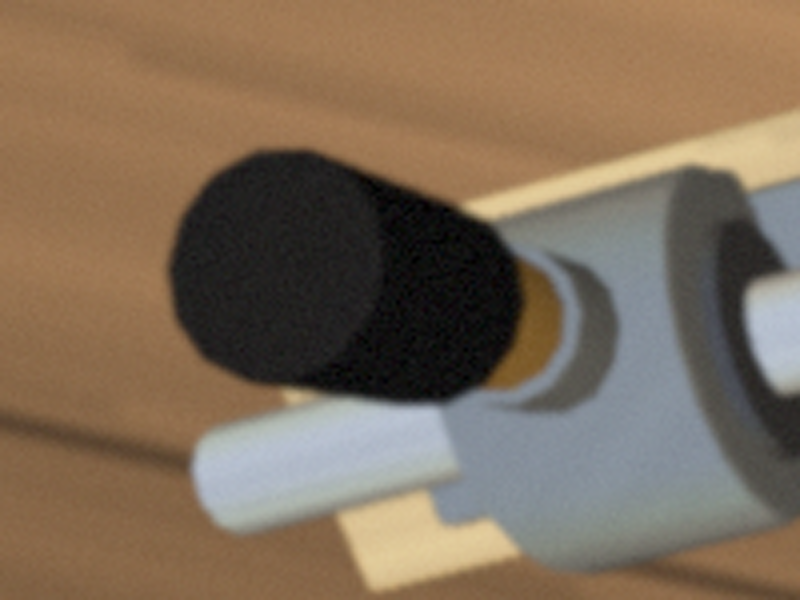

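```bash
python3 - <<'E'
from h import *
from scipy.optimize import least_squares
s,t,c,c3=[load(n) for n in('scene0','top0','c1','c3')]
a=blob(c,(285,205,375,295),lambda p:p.max(2)<75)
m=blob(c3,(30,150,160,260),lambda p:(p.max(2)>36)&(p.max(2)<75))
print(c3['pixels'][195:203,70:76].max(2).mean(), c3['pixels'][205:210,120:124].max(2).mean(),c['pixels'][246:256,320:330].mean((0,1)))
obs=[(c3,(73,199.8),50),(c3,(110.5,210),18),(c3,(128.7,214.3),0),(t,(324.8,236.8),50),(c,(326,251),50)]
ax=lambda th,az:np.array([-np.sin(th)*np.cos(az),-np.sin(th)*np.sin(az),np.cos(th)])
f=lambda p:np.concatenate([proj(q,p[:3]+ax(p[3],p[4])*l/1e3)-uv for q,uv,l in obs])
r=least_squares(f,[.635,.029,.092,.38,.3]); print(r.x,r.fun.round(1)); print('captop',r.x[:3]+.05*ax(*r.x[3:]))
print(tri((c3,73,199.8),(c,326,251)),tri((c3,73,199.8),(t,324.8,236.8)))
E
```

```text
[ 303  230   45   44 1513] [325.54791804 251.98215466] ((326.10003662109375, 251.80003356933594), (43.826927185058594, 42.48529052734375), 26.56505012512207) ((325.49224853515625, 251.9810791015625), (42.57544708251953, 43.58108139038086), 106.84869384765625)
[ 47 171  46  58 152] [ 60.84868421 196.69736842] ((65.76646423339844, 196.69866943359375), (36.70520782470703, 58.85768508911133), 17.783889770507812) ((74.58927154541016, 199.3297119140625), (54.232723236083984, 57.83940887451172), 26.473026275634766)
33.208333333333336 14.3 [49.45 47.18 45.88]
[0.63332055 0.0281254  0.09115673 0.37885183 0.42096752] [ 0.1 -0.6  0.7 -0.2 -0.5  0.2  1.1  1.5 -0.2  1.4]
captop [0.61644237 0.02056848 0.13761122]
(array([0.61616583, 0.02051927, 0.13743676]), [np.float64(0.0006057997598212081), np.float64(0.0006057997598213245)]) (array([0.61788348, 0.02211467, 0.13915811]), [np.float64(0.0017722020392954931), np.float64(0.0017722020392952238)])
```

>>> move_arm --commands "0 0.8 -2.5 0 -0.06; 0 1.8 -6 0 -0.12; 0 2.8 -9.5 0 -0.19; 0 3.5 -11.8 0 -0.19; 0 3.5 -11.8 0 -0.19" --squeeze 30

```text
t: 4.98
ee_pos: [0.6195, 0.0179, 0.2512]
eef_rot: [-3.14, 0.001, -2.723]
wrist_force: [-0.3, 0.2, 0.1]
width: 0.999
gripper_force: 0.0
```

```bash
python3 - <<'E'
from h import *
c=shot('wrist','c4'); s=monitor.sense(); print(s['ee_pos'],s['eef_rot'])
a=blob(c,(230,180,400,330),lambda p:p.max(2)<75)
print(proj(c,[.6164,.0206,.1376]))
E
```

```text
[0.6197685  0.01978837 0.25106025] [-3.14108929e+00  1.25399991e-03 -2.72272076e+00]
[ 294  242   56   56 2417] [321.43731899 269.9081506 ] ((321.25, 270.25), (54.44721603393555, 55.154327392578125), 45.0) ((321.438720703125, 269.8945007324219), (54.32291030883789, 54.85958480834961), 176.05059814453125)
[321.82854663 270.50990945]
```

>>> move_arm --commands "0 -0.2 0.2 2.5 0; 0 -0.2 0.2 5 0; 0 -0.2 0.2 7 0; 0 -0.2 0.2 7 0; 0 -0.2 0.2 7 0"

```text
t: 5.45
ee_pos: [0.621, 0.0255, 0.1799]
eef_rot: [-3.141, -0.002, -2.718]
wrist_force: [0.6, -0.6, 0.3]
width: 1.001
gripper_force: 0.0
```

>>> move_arm --commands "0.7 0 0 0 0; 0.7 0 0 0 0; 0.7 0 0 0 0; 0.7 0 0 0 0; 0.7 0 0 0 0"

```text
t: 5.87
ee_pos: [0.6218, 0.0255, 0.1807]
eef_rot: [-3.141, 0.001, -2.719]
wrist_force: [-0.1, 1.4, 4.1]
width: 0.337
gripper_force: 29.3
```

>>> move_arm --commands "0.7 0.44 0 -1.12 0; 0.7 0.88 0 -2.24 0; 0.7 1.33 0 -3.36 0; 0.7 1.77 0 -4.48 0; 0.7 2.2 0 -5.6 0"

```text
t: 6.28
ee_pos: [0.6011, 0.0161, 0.2378]
eef_rot: [-3.141, 0.001, -2.719]
wrist_force: [1.0, 0.4, 0.3]
width: 0.338
gripper_force: 29.7
```

```bash
python3 - <<'E'
from h import *
c=shot('top','t1'); s=monitor.sense(); print(s['ee_pos'],s['eef_rot'],s['width'],s['wrist_force'])
w=shot('wrist','w1'); sc=shot('scene','s1')
cr=lambda c,b,k:cv2.resize(c['pixels'][b[1]:b[3],b[0]:b[2]],None,fx=k,fy=k,interpolation=cv2.INTER_CUBIC)
A=np.hstack([cr(w,(0,0,640,480),.625),cr(sc,(270,200,370,275),4)])
B=np.hstack([cr(w,(220,180,420,330),2),cr(load('top0'),(165,285,232,335),6)[:300,:400]])
cv2.imwrite('pics/m4.png',cv2.cvtColor(np.vstack([A,B]),cv2.COLOR_RGB2BGR))
E
```

```text
[0.60149955 0.01581358 0.24054609] [-3.13975429  0.00486969 -2.71871183] 0.33906739860071866 [-0.42923622 -1.44119033  1.93713006]
```

View pics/m4.png

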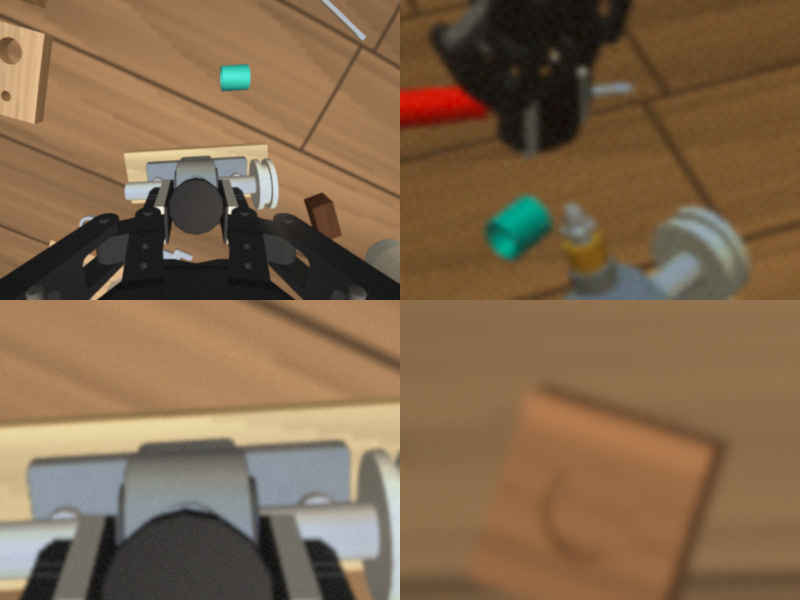

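>>> move_arm --commands "0.7 0.2 3.5 0 0; 0.7 0.4 7.5 0 0; 0.7 0.6 11.5 0 0; 0.7 0.9 15.5 0 0; 0.7 1.1 19.5 0 0"

```text
t: 6.85
ee_pos: [0.51, 0.191, 0.2351]
eef_rot: [3.141, -0.001, -2.719]
wrist_force: [0.9, 0.8, 0.3]
width: 0.336
gripper_force: 29.8
```

>>> move_arm --commands "0.7 0.3 3 0 0; 0.7 0.5 7 0 0; 0.7 0.5 8 0 0; 0.7 0.5 8 0 0; 0.7 0.5 8 0 0"

```text
t: 7.27
ee_pos: [0.4736, 0.261, 0.2353]
eef_rot: [-3.141, -0.001, -2.717]
wrist_force: [-0.2, -0.5, -0.6]
width: 0.339
gripper_force: 29.9
```

```bash
python3 -c "
from h import *
shot('wrist','d1')"
```

>>> move_arm --commands "0.7 0.2 3 0 0; 0.7 0.2 6.3 0 0; 0.7 0.2 6.3 0 0; 0.7 0.2 6.3 0 0; 0.7 0.2 6.3 0 0"

```text
t: 7.73
ee_pos: [0.4468, 0.3163, 0.2356]
eef_rot: [-3.141, -0.001, -2.72]
wrist_force: [0.5, -0.5, -0.3]
width: 0.339
gripper_force: 30.0
```

```bash
python3 - <<'E'
from h import *
shot('wrist','d2'); s=monitor.sense(); print(s['ee_pos'],s['eef_rot'])
cs=[load('d1'),load('d2')]
for c in cs:
    u,v=proj(c,[.446,.317,.026]); print(u,v); u,v=int(u),int(v); p=c['pixels']; print(p[v-35,u],p[v,u],p[max(v-90,0),u])
a=[c['pixels'] for c in cs]
cv2.imwrite('pics/m5.png',cv2.cvtColor(np.hstack([a[0][100:400,140:540],a[1][100:400,140:540]]),cv2.COLOR_RGB2BGR))
E
```

```text
[0.44693973 0.31611281 0.23570218] [-3.14117450e+00 -4.74410125e-04 -2.72025621e+00]
396.2666039927784 224.77163554576728
[188 129  88] [181 123  82] [155 117  85]
315.31297693167903 226.53935990484428
[185 127  85] [189 130  88] [155 118  83]
```

View pics/m5.png

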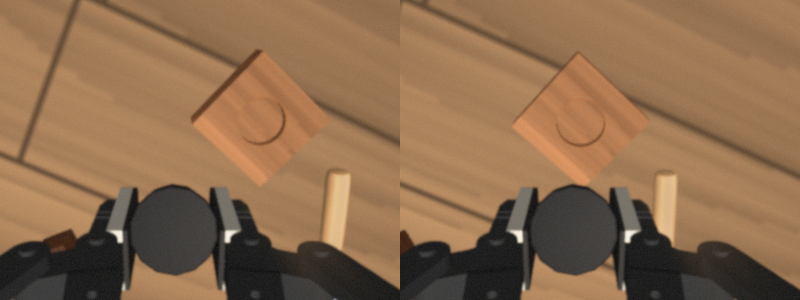

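```bash
python3 - <<'E'
from h import *
o=[]
for n,bx in(('d1',(310,135,490,295)),('d2',(235,135,410,287))):
    c=load(n); a=blob(c,bx,lambda p:(p[...,0]>1.95*p[...,2])&(p[...,0]>150)); (u,v),wh,_=cv2.minAreaRect(a); print(onz(c,u,v,.026)); o.append((c,u,v))
print(tri(*o))
E
```

```text
[ 331  150  140  137 9480] [401.07647679 219.77046414] ((401.50006103515625, 221.50001525878906), (97.58073425292969, 104.65179443359375), 45.0) ((401.06048583984375, 219.4542236328125), (111.32470703125, 120.76083374023438), 54.42841339111328)
[0.44209336 0.31943575 0.026     ]
[ 251  153  140  133 9579] [320.32049274 221.35755298] ((320.5588073730469, 223.0565948486328), (101.32870483398438, 102.47074127197266), 43.898292541503906) ((320.4438781738281, 221.08187866210938), (112.83344268798828, 118.9397201538086), 82.77264404296875)
[0.44189014 0.31950685 0.026     ]
(array([0.44211407, 0.31962496, 0.02528941]), [np.float64(7.395234104842882e-05), np.float64(7.395234104825222e-05)])
```

>>> move_arm --commands "0.7 2.5 0 3 0; 0.7 5 0 6 0; 0.7 7.5 0 9 0; 0.7 10 0 12 0; 0.7 10 0 14.5 0"

```text
t: 8.2
ee_pos: [0.3518, 0.2719, 0.089]
eef_rot: [-3.141, -0.004, -2.721]
wrist_force: [0.4, -0.1, -0.9]
width: 0.339
gripper_force: 29.9
```

>>> move_arm --commands "0.7 0 0 0 0; 0.7 0 0 0.4 0; 0.7 0 0 0.8 0; 0.7 0 0 1.2 0; 0.7 0 0 1.2 0" --squeeze 20

```text
t: 8.62
ee_pos: [0.3559, 0.2767, 0.0792]
eef_rot: [3.141, 0.001, -2.72]
wrist_force: [-0.3, 0.2, -0.6]
width: 0.341
gripper_force: 29.9
```

>>> move_arm --commands "0.7 0 0 0.1 0; 0.7 0 0 0.2 0; 0.7 0 0 0.3 0; 0.7 0 0 0.4 0; 0.7 0 0 0.4 0"

```text
t: 9.03
ee_pos: [0.3562, 0.277, 0.0766]
eef_rot: [3.141, 0.003, -2.717]
wrist_force: [-0.3, -1.7, 13.3]
width: 0.338
gripper_force: 30.8
```

>>> move_arm --commands "0.65 0 0 0.1 0; 0.65 0 0 0.2 0; 0.65 0 0 0.3 0; 0.65 0 0 0.35 0; 0.65 0 0 0.35 0" --squeeze 20

```text
t: 9.45
ee_pos: [0.3554, 0.2766, 0.0722]
eef_rot: [3.141, 0.001, -2.718]
wrist_force: [-2.9, -1.1, 10.5]
width: 0.35
gripper_force: 5.8
```

```bash
python3 - <<'E'
from h import *
s=monitor.sense(); print(s['ee_pos'],s['wrist_force'],s['gripper_force'])
c=shot('wrist','e1'); a=blob(c,(250,270,380,400),lambda p:p.max(2)<75)
E
```

```text
[0.35544092 0.27664187 0.07218685] [-2.923522   -1.14238165 10.50259554] 5.764909784775227
[ 250  288  130  112 9368] [313.70388557 343.24754483] ((314.5, 343.5), (111.0, 129.0), 90.0) ((314.06011962890625, 348.8760681152344), (120.95506286621094, 130.05702209472656), 95.25044250488281)
```

>>> move_arm --commands "0.4 0 0 0 0; 0.3 0 0 0 0; 0.2 0 0 -0.5 0; 0.2 0 0 -3 0; 0.2 0 0 -7 0" --squeeze 30

```text
t: 9.92
ee_pos: [0.3534, 0.2741, 0.139]
eef_rot: [-3.137, -0.008, -2.72]
wrist_force: [0.9, 1.6, 0.1]
width: 0.803
gripper_force: 0.0
```

```bash
python3 - <<'E'
from h import *
c=shot('wrist','e2'); s=monitor.sense(); print(s['ee_pos'],s['eef_rot'])
a=blob(c,(250,230,380,380),lambda p:p.max(2)<75); (u,v),_,_=cv2.fitEllipse(a)
P=onz(c,u,v,.032); print(P, (R.from_euler('xyz',s['eef_rot']).as_matrix().T@(P-s['ee_pos'])))
cv2.imwrite('pics/m6.png',cv2.cvtColor(c['pixels'],cv2.COLOR_RGB2BGR))
E
```

```text
[0.35724617 0.27783992 0.14886816] [ 3.14027079  0.00752009 -2.71679047]
[ 290  251   56   70 3128] [317.49840153 285.68382353] ((317.5, 285.5), (69.0, 55.0), 90.0) ((317.49737548828125, 285.7553405761719), (55.43454360961914, 69.9295883178711), 179.405517578125)
[0.35567534 0.27634895 0.032     ] [ 0.0029245  -0.00086551  0.11684843]
```

View pics/m6.png

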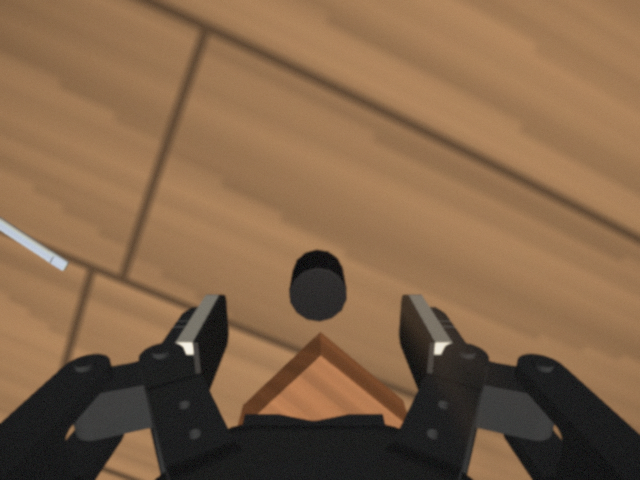

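>>> move_arm --commands "0.2 0 0 2.5 0; 0.2 0 0 5.6 0; 0.2 0 0 5.6 0; 0.7 0 0 5.6 0; 0.7 0 0 5.6 0" --squeeze 30

```text
t: 10.38
ee_pos: [0.3556, 0.2766, 0.0864]
eef_rot: [-3.141, 0.001, -2.718]
wrist_force: [0.2, 0.3, 0.5]
width: 0.53
gripper_force: 0.0
```

>>> move_arm --commands "0.7 0 0 0 0; 0.7 0 0 0 0; 0.7 0 0 0 0; 0.7 0 0 -3 0; 0.7 0 0 -5 0"

```text
t: 10.8
ee_pos: [0.3553, 0.2761, 0.1369]
eef_rot: [-3.141, 0.0, -2.719]
wrist_force: [0.3, 1.2, -0.1]
width: 0.338
gripper_force: 29.8
```

```bash
python3 - <<'E'
from h import *
c=shot('wrist','e3'); s=monitor.sense(); print(s['ee_pos'],s['eef_rot'],s['width'])
a=blob(c,(250,250,380,420),lambda p:p.max(2)<75)
M=R.from_euler('xyz',s['eef_rot']).as_matrix(); d=M.T@(np.array([.442,.3195,.026])-s['ee_pos']); print('dish in tool',d)
u,v=313,cv2.fitEllipse(a)[0][1]; P=onz(c,u,v,s['ee_pos'][2]-.053); print('captop in tool',M.T@(P-s['ee_pos']))
E
```

```text
[0.35693381 0.27798254 0.14093586] [ 3.13898087  0.00740365 -2.71748386] 0.33706046963588204
[  250   277   130   143 10382] [314.36919669 341.83798883] ((314.5, 348.0), (142.0, 129.0), 90.0) ((314.0817565917969, 360.84130859375), (121.46924591064453, 161.21783447265625), 179.10556030273438)
dish in tool [-0.09376109  0.00253176  0.1156402 ]
captop in tool [-0.00556532 -0.00181439  0.0530381 ]
```

>>> move_arm --commands "0.7 -3 0.1 0 0; 0.7 -6 0.2 0 0; 0.7 -9.5 0.4 0 0; 0.7 -9.5 0.4 0 0; 0.7 -9.5 0.4 0 0"

```text
t: 11.27
ee_pos: [0.4413, 0.3193, 0.1349]
eef_rot: [3.142, -0.0, -2.72]
wrist_force: [-0.6, -0.2, -0.1]
width: 0.335
gripper_force: 29.8
```

```bash
python3 - <<'E'
from h import *
c=shot('wrist','e4'); s=monitor.sense(); print(s['ee_pos'],s['eef_rot'],s['width'])
c=load('e3');x=c['pixels'][200:480,180:460]; y=load('e4')['pixels'][200:480,180:460]
cv2.imwrite('pics/m7.png',cv2.cvtColor(np.clip(np.hstack([x,y]).astype(float)*1.6,0,255).astype(np.uint8),cv2.COLOR_RGB2BGR))
E
```

```text
[0.44032666 0.31877832 0.13500452] [ 3.14159054e+00 -6.94849248e-04 -2.71969665e+00] 0.33938009961926063
```

View pics/m7.png

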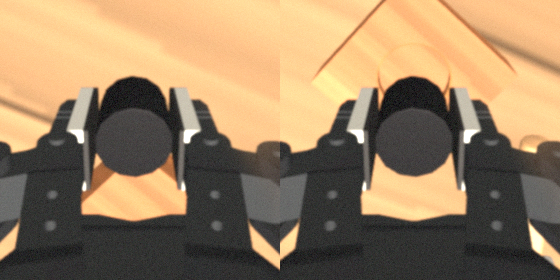

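>>> move_arm --commands "0.7 0.1 0 1 0; 0.7 0.1 0 2 0; 0.7 0.1 0 2.6 0; 0.7 0.1 0 3.0 0; 0.7 0.1 0 3.2 0"

```text
t: 11.73
ee_pos: [0.4385, 0.3178, 0.1048]
eef_rot: [-3.14, -0.001, -2.718]
wrist_force: [-13.1, -5.4, 30.8]
width: 0.336
gripper_force: 32.3
```

>>> move_arm --commands "0.7 0 0 0.1 0; 0.7 0 0 0.1 0; 0.7 0 0 0.1 0; 0.7 0 0 0.1 0; 0.7 0 0 0.1 0"

```text
t: 12.15
ee_pos: [0.4385, 0.3178, 0.1049]
eef_rot: [-3.141, -0.0, -2.718]
wrist_force: [-9.9, -4.7, 22.7]
width: 0.34
gripper_force: 31.8
```

>>> move_arm --commands "0.7 0.1 0 -0.2 0; 0.7 0.2 0 -0.3 0; 0.7 0.3 0 -0.3 0; 0.7 0.3 0 -0.2 0; 0.7 0.3 0 -0.2 0"

```text
t: 12.57
ee_pos: [0.4363, 0.3171, 0.105]
eef_rot: [-3.141, -0.0, -2.718]
wrist_force: [-3.6, -1.8, 10.3]
width: 0.333
gripper_force: 30.7
```

>>> move_arm --commands "0.5 0 0 0 0; 0.35 0 0 0 0; 0.2 0 0 0 0; 0.2 0 0 -3 0; 0.2 0 0 -7 0"

```text
t: 12.98
ee_pos: [0.4349, 0.3156, 0.1714]
eef_rot: [-3.138, -0.009, -2.719]
wrist_force: [0.6, 0.7, 0.3]
width: 0.798
gripper_force: 0.0
```

>>> move_arm --commands "0.2 0 0 0 0; 0.2 0 0 0 0; 0.2 0 0 0 0; 0.2 0 0 0 0; 0.2 0 0 0 0"

```text
t: 13.4
ee_pos: [0.4361, 0.3168, 0.1732]
eef_rot: [-3.141, -0.002, -2.719]
wrist_force: [0.3, 0.1, 0.4]
width: 0.803
gripper_force: 0.0
```

```bash
python3 - <<'E'
from h import *
c=shot('wrist','f1'); s=monitor.sense(); print(s['ee_pos'],s['eef_rot'],s['width'])
dp=onz  # seated: top at .050
u,v=proj(c,[.442,.3195,.050]); print('expected top px',u,v, 'rim c', proj(c,[.442,.3195,.018]))
a=blob(c,(250,180,380,400),lambda p:p.max(2)<75)
b=blob(c,(250,180,380,400),lambda p:(p.max(2)>27)&(p.max(2)<75))
p=c['pixels'][int(v)-60:int(v)+60:4,int(u)].max(1); print(p)
t=shot('top','f2'); a2=blob(t,(170,290,230,350),lambda p:p.max(2)<75); print(proj(t,[.442,.3195,.050]))
sc=shot('scene','f3'); u,v=proj(sc,[.442,.3195,.034]).astype(int); print(u,v); blob(sc,(u-20,v-20,u+20,v+20),lambda p:p.max(2)<60); print('exp top,bottom',proj(sc,[.442,.3195,.05]),proj(sc,[.442,.3195,.026]))
E
```

```text
[0.43616775 0.31682578 0.17326531] [-3.14066632e+00 -1.98691573e-03 -2.71886270e+00] 0.8016239254515561
expected top px 314.5910607183414 278.8519043773137 rim c [314.45856238 259.44766173]
[ 288  236   53   64 2642] [314.03557911 268.08364875] ((314.79730224609375, 267.71624755859375), (52.114479064941406, 62.63601303100586), 9.462322235107422) ((314.03369140625, 268.1401062011719), (51.37125778198242, 63.56950378417969), 0.06986308097839355)
[ 288  236   53   64 2157] [314.30366249 272.88780714] ((314.79730224609375, 267.71624755859375), (52.114479064941406, 62.63601303100586), 9.462322235107422) ((314.0774230957031, 269.13360595703125), (50.1399040222168, 62.61375045776367), 179.55548095703125)
[158 168 176 176 153  21  20  25  31  50  46  45  46  44  44  44  43  44
  39  43  44 167 176 182 189 194 212 214 204 206]
[170 314  42  36 720] [183.43055556 331.24027778] ((190.0767822265625, 331.9026794433594), (32.30659866333008, 43.87388610839844), 83.2901611328125) ((184.84994506835938, 330.3675231933594), (28.44952392578125, 46.050758361816406), 59.07232666015625)
[194.149015   322.14831731]
388 207
[384 201  11  14 124] [388.78225806 207.60483871] ((389.0, 207.5), (13.0, 10.0), 90.0) ((388.786865234375, 207.6082000732422), (9.915068626403809, 13.918144226074219), 8.028769493103027)
exp top,bottom [388.85143021 202.93287901] [387.89556517 209.76860944]
```

```bash
python3 - <<'E'
from h import *
c=load('f1'); d=np.array([-.912,-.410,0])
v=314; m=c['pixels'][225:310,314].max(1); print(m.tolist())
for off in(0,.002,.0035):
  for lift in(0,.008):
    C=np.array([.442,.3195,0])+d*off
    g=lambda r,z:round(proj(c,C+d*r+[0,0,z])[1],1)
    w=proj(c,C+[-.0153*.41*1,.0153*.912,.05+lift])[0]-proj(c,C-[-.0153*.41,.0153*.912,-.05-lift])[0]
    print(off,lift,'back@.026',g(.015,.026),'back rim',g(.015,.018+lift),'back top',g(.015,.05+lift),'front top',g(-.015,.05+lift),'w',w)
E
```

```text
[174, 176, 173, 176, 177, 176, 177, 176, 172, 153, 112, 62, 31, 21, 24, 19, 20, 20, 18, 23, 20, 25, 18, 17, 25, 31, 46, 49, 48, 50, 48, 46, 47, 46, 47, 46, 47, 45, 45, 47, 41, 46, 45, 43, 43, 44, 45, 44, 43, 44, 43, 40, 41, 44, 45, 41, 47, 43, 45, 44, 44, 44, 43, 43, 40, 39, 42, 41, 42, 43, 42, 43, 42, 44, 61, 99, 141, 167, 175, 181, 177, 176, 179, 180, 181]
0 0 back@.026 240.1 back rim 236.4 back top 252.8 front top 303.8 w 55.96231952389252
0 0.008 back@.026 240.1 back rim 240.1 back top 257.7 front top 310.4 w 58.101432598354904
0.002 0 back@.026 236.9 back rim 233.3 back top 249.2 front top 300.6 w 56.117037595935244
0.002 0.008 back@.026 236.9 back rim 236.9 back top 254.0 front top 307.0 w 58.268963550605406
0.0035 0 back@.026 234.5 back rim 231.0 back top 246.6 front top 298.1 w 56.23336606393849
0.0035 0.008 back@.026 234.5 back rim 234.5 back top 251.2 front top 304.5 w 58.39494423069044
```

>>> move_arm --commands "0.2 0.5 -1 -3 0; 0 1.5 -4 -6 0; 0 2.7 -7.5 -8 0; 0 3.9 -11.2 -10 0; 0 5.1 -15 -11 0"

```text
t: 13.97
ee_pos: [0.4515, 0.162, 0.2856]
eef_rot: [3.142, 0.003, -2.717]
wrist_force: [1.0, -0.5, 0.4]
width: 0.998
gripper_force: 0.0
```

>>> move_arm --commands "0 1.2 -3.8 0 0.1; 0 2.4 -7.6 0 0.2; 0 3.6 -11.4 0 0.3; 0 4.8 -15.2 0 0.4; 0 6 -19 0 0.47"

```text
t: 14.38
ee_pos: [0.4741, -0.0368, 0.2834]
eef_rot: [3.142, 0.0, 3.09]
wrist_force: [1.3, 1.4, 0.6]
width: 0.998
gripper_force: 0.0
```

```bash
python3 - <<'E'
from h import *
g1,g2=load('g1'),load('g2'); print(tri((g1,308.5,246),(g2,207.8,183.5)))
print(onz(g1,308.5,246,.153),onz(g2,207.8,183.5,.153))
s=monitor.sense(); M=R.from_euler('xyz',s['eef_rot']).as_matrix(); print(s['ee_pos'],s['eef_rot'],s['qpos'],M.T@(np.array([.497,-.255,.28])-s['ee_pos']))
E
```

```text
(array([ 0.4950138 , -0.25895807,  0.1511064 ]), [np.float64(0.0003130663223349268), np.float64(0.00031306632233484846)])
[ 0.4941225  -0.25897716  0.153     ] [ 0.49493373 -0.25862573  0.153     ]
[ 0.47405737 -0.03684588  0.28342206] [3.14158847e+00 1.08663431e-04 3.08966094e+00] [ 2.53165154e-01  1.14939760e-01 -1.18067699e-01  2.94483746e-05
 -1.33768397e+00 -1.87590000e+00] [-0.03423536 -0.21666912  0.00342488]
```

>>> move_arm --commands "0 -0.7 -3.7 0 0; 0 -1.4 -7.5 0 0; 0 -2 -11.5 0 0; 0 -2.5 -15 0 0; 0 -3.2 -18 0 0"

```text
t: 14.8
ee_pos: [0.4973, -0.2187, 0.2831]
eef_rot: [-3.141, -0.001, 3.093]
wrist_force: [0.0, 1.5, -0.3]
width: 1.0
gripper_force: 0.0
```

>>> move_arm --commands "0 0 -2 0 0; 0 0 -4 0 0; 0 0 -4 0 0; 0 0 -4 0 0; 0 0 -4 0 0"

```text
t: 15.22
ee_pos: [0.4959, -0.2558, 0.2831]
eef_rot: [3.141, -0.001, 3.094]
wrist_force: [0.1, 0.1, -0.3]
width: 1.002
gripper_force: 0.0
```

```bash
python3 - <<'E'
from h import *
c=shot('wrist','g3'); s=monitor.sense(); print(s['ee_pos'],s['eef_rot'],s['qpos'][5])
u,v=proj(c,[.495,-.2588,.153]).astype(int); print(u,v)
print(c['pixels'][v-80:v+60:4,u].max(1)); print(c['pixels'][v,u-60:u+60:4].max(1))
a=blob(c,(u-70,v-90,u+70,v+70),lambda p:p.max(2)<70); print(cv2.approxPolyDP(cv2.convexHull(a),2.5,True)[:,0].tolist())
for z in (.101,.153): print(proj(c,[.495,-.2588,z]))
for dx in(-14,14):
  for dy in(-14,14): print(dx,dy,proj(c,[.495+dx/1e3,-.2588+dy/1e3,.153]).round(),proj(c,[.495+dx/1e3,-.2588+dy/1e3,.101]).round())
E
```

```text
[ 0.49598794 -0.2555411   0.28328681] [ 3.14134423e+00 -2.49775854e-04  3.09495929e+00] -1.4219183508857147
309 261
[224 224 211 207 220 120 192 134 119  40  24  22  18  23  29  44  43  45
  41  44  45  41  41  33  38  89 155 221 220 221 220 221 220 220 221]
[157 154 159 157 219 226 229 228 229 100  44  37  44  33  39  45  40  36
  41  41  38 142 228 227 228 228 229 230 229 225]
[ 285  216   49   65 2896] [308.93335635 249.29627072] ((309.0, 248.0), (64.0, 48.0), 90.0) ((308.9907531738281, 249.80804443359375), (51.217529296875, 73.45722961425781), 0.707371711730957)
[[328, 218], [332, 239], [331, 279], [287, 279], [285, 241], [291, 219], [302, 216]]
[310.5445531  235.60426158]
[309.88442658 261.02728941]
-14 -14 [283. 238.] [289. 217.]
-14 14 [334. 236.] [330. 215.]
14 -14 [287. 285.] [292. 256.]
14 14 [336. 283.] [332. 254.]
```

>>> move_arm --commands "0 0.15 -0.4 0 0; 0 0.15 -0.4 2.5 0; 0 0.15 -0.4 5 0; 0 0.15 -0.4 7.5 0; 0 0.15 -0.4 9 0"

```text
t: 15.68
ee_pos: [0.4933, -0.259, 0.191]
eef_rot: [3.14, -0.003, 3.095]
wrist_force: [-0.5, 0.4, -0.2]
width: 1.001
gripper_force: 0.0
```

>>> move_arm --commands "0 0 0 1.2 0; 0 0 0 1.2 0; 0.6 0 0 1.2 0; 0.75 0 0 1.2 0; 0.75 0 0 1.2 0" --squeeze 20

```text
t: 16.1
ee_pos: [0.4949, -0.2602, 0.1828]
eef_rot: [-3.141, 0.002, 3.095]
wrist_force: [0.4, 0.3, 0.6]
width: 0.606
gripper_force: 0.0
```

>>> move_arm --commands "0.75 0 0 0 0; 0.75 0 0 0 0; 0.75 0 0 0 0; 0.75 0 0 0 0; 0.75 0 0 0 0"

```text
t: 16.52
ee_pos: [0.4947, -0.26, 0.1822]
eef_rot: [-3.141, 0.002, 3.095]
wrist_force: [0.2, 2.8, 5.5]
width: 0.324
gripper_force: 21.7
```

>>> move_arm --commands "0.75 0 0 -0.7 0; 0.75 0 0 -1.4 0; 0.75 0 0 -2.1 0; 0.75 0 0 -2.8 0; 0.75 0 0 -2.8 0"

```text
t: 16.93
ee_pos: [0.4947, -0.2603, 0.211]
eef_rot: [-3.141, 0.002, 3.094]
wrist_force: [-0.1, 1.1, -2.8]
width: 0.329
gripper_force: 20.8
```

>>> move_arm --commands "0.75 0 0 0 0; 0.75 0.3 0 0 0; 0.75 0.6 0 0 0; 0.75 0.9 0 0 0; 0.75 1.2 0 0 0"

```text
t: 17.35
ee_pos: [0.4823, -0.2593, 0.2094]
eef_rot: [3.141, 0.001, 3.095]
wrist_force: [3.4, 2.3, -2.7]
width: 0.328
gripper_force: 20.8
```

>>> move_arm --commands "0.75 0.6 0 0 0; 0.75 1.2 0 0 0; 0.75 1.8 0 0 0; 0.75 2.4 0 0 0; 0.75 2.9 0 0 0"

```text
t: 17.77
ee_pos: [0.4525, -0.2581, 0.2093]
eef_rot: [3.141, -0.0, 3.094]
wrist_force: [4.4, 2.0, -5.2]
width: 0.327
gripper_force: 20.7
```

>>> move_arm --commands "0.75 0 0 0 0; 0.75 0 0 0 0; 0.75 0 0 0 0; 0.75 0 0 0 0; 0.75 0 0 0 0"

```text
t: 18.18
ee_pos: [0.453, -0.2583, 0.2093]
eef_rot: [-3.141, -0.001, 3.094]
wrist_force: [-0.2, 2.6, -2.8]
width: 0.329
gripper_force: 21.0
```

```bash
python3 - <<'E'
from h import *
s=monitor.sense(); print(s['ee_pos'],s['eef_rot'],s['wrist_force'],s['width'],s['gripper_force'])
t=shot('top','h1'); sc=shot('scene','h2'); w=shot('wrist','h3')
M=R.from_euler('xyz',s['eef_rot']).as_matrix()
G=s['ee_pos']+M@[0,0,.054]
for th in(.2,.3,.38,.45):
    a=M@[np.sin(th),0,-np.cos(th)]
    print(th,[[proj(c,G-a*l).round(1).tolist() for l in(.026,.044,.062,.10)] for c in(t,sc)], proj(w,G+a*.026).round(1))
for c,x0,y0,x1,y1 in((t,425,255,485,315),(sc,150,225,200,290)):
    m=c['pixels'][y0:y1,x0:x1].astype(int); sat=(m.max(2)-m.min(2)); b=(sat<30)&(m.max(2)>70)
    n,l,st,ce=cv2.connectedComponentsWithStats(b.astype(np.uint8)); print([(st[i].tolist(),(ce[i]+[x0,y0]).round(1).tolist()) for i in range(1,n) if st[i,4]>8], x0,y0)
p=w['pixels'].max(2); print(p[200:420:6,314])
E
```

```text
[ 0.45298485 -0.25827612  0.20929853] [-3.14144106e+00 -1.30770561e-03  3.09439442e+00] [-0.24002721  2.59616989 -2.77343327] 0.3288298787847888 21.003673374652863
0.2 [[[462.7, 311.1], [459.9, 308.6], [457.2, 306.2], [451.8, 301.4]], [[169.6, 234.5], [171.4, 241.3], [173.2, 247.9], [176.9, 261.6]]] [316.9 361. ]
0.3 [[[462.8, 309.9], [460.1, 306.6], [457.4, 303.4], [452.1, 297.1]], [[169.7, 235.0], [171.5, 242.1], [173.3, 249.1], [177.1, 263.6]]] [316.9 352.5]
0.38 [[[463.0, 309.0], [460.3, 305.0], [457.7, 301.3], [452.5, 293.7]], [[169.7, 235.3], [171.5, 242.7], [173.4, 249.9], [177.1, 265.0]]] [316.9 345.5]
0.45 [[[463.1, 308.2], [460.5, 303.7], [457.9, 299.5], [452.9, 290.9]], [[169.7, 235.5], [171.5, 243.0], [173.4, 250.5], [177.2, 266.0]]] [316.9 339.3]
[([0, 25, 60, 15, 193], [455.1, 287.2]), ([0, 54, 28, 6, 87], [434.3, 312.5])] 425 255
[([8, 0, 4, 10, 12], [159.7, 229.4]), ([26, 0, 3, 7, 11], [177.0, 228.0]), ([17, 15, 17, 25, 258], [174.6, 252.4]), ([23, 40, 12, 9, 78], [178.7, 269.3])] 150 225
[167 169 165 167 163 162 162 161 219 227 240 243 239 227 241 132 163  17
  21  43  66  68  70  67  66  67  66  64  66  60  62  59  59 131 235 238
 241]
```

```bash
python3 - <<'E'
from h import *
w=load('h3'); t=load('h1'); sc=load('h2')
print(w['pixels'][285:410,314].max(1).tolist())
TCP=np.array([.45298,-.25828,.2093]); M=R.from_euler('xyz',[-3.14144,-.0013,3.0944]).as_matrix(); G=TCP+M@[0,0,.054]
for dz in (0,-.002):
 for th in(.2,.26,.32,.38,.44):
  a=M@[np.sin(th),0,-np.cos(th)]; n=M@[np.cos(th),0,np.sin(th)]
  f=lambda l,r:round(proj(w,G+a*(l+dz)+n*r)[1],1)
  print(dz,th,'toe near/far',f(.025,.014),f(.025,-.014),f(.025,0.013),f(.025,-.013),'bottom near',f(-.027,.014),f(-.062,.015))
# top view: coupler pixels column profile
for r in range(278,306,2): print(r,t['pixels'][r,440:470:2].max(1).tolist(),(t['pixels'][r,440:470:2].max(1).astype(int)-t['pixels'][r,440:470:2].min(1)).tolist())
E
```

```text
[234, 208, 147, 100, 100, 132, 180, 219, 226, 224, 206, 163, 101, 44, 22, 20, 18, 17, 15, 12, 17, 14, 16, 21, 17, 20, 24, 29, 30, 43, 46, 51, 56, 63, 65, 66, 70, 66, 68, 68, 69, 68, 68, 69, 70, 67, 68, 70, 62, 68, 68, 67, 69, 67, 61, 69, 65, 65, 65, 66, 64, 67, 67, 67, 61, 67, 68, 66, 68, 64, 67, 66, 66, 64, 64, 66, 62, 64, 61, 63, 65, 66, 63, 66, 61, 68, 61, 60, 62, 60, 59, 64, 64, 59, 58, 62, 59, 61, 60, 61, 59, 59, 60, 60, 59, 58, 62, 59, 52, 50, 49, 41, 65, 131, 196, 228, 236, 235, 236, 235, 236, 236, 238, 236, 237]
0 0.2 toe near/far 314.5 403.5 317.8 400.4 bottom near 280.6 265.7
0 0.26 toe near/far 308.9 400.1 312.2 396.9 bottom near 283.9 272.5
0 0.32 toe near/far 303.4 396.3 306.8 393.0 bottom near 287.4 279.4
0 0.38 toe near/far 298.2 392.3 301.5 388.9 bottom near 291.0 286.3
0 0.44 toe near/far 293.2 387.9 296.5 384.4 bottom near 294.6 293.3
-0.002 0.2 toe near/far 312.7 400.2 315.9 397.1 bottom near 279.7 265.1
-0.002 0.26 toe near/far 307.5 397.2 310.8 394.0 bottom near 283.3 272.1
-0.002 0.32 toe near/far 302.6 393.9 305.8 390.6 bottom near 287.0 279.1
-0.002 0.38 toe n
[... 1402 characters left out ...]
[200, 198, 197, 195, 193, 191, 189, 188, 187, 184, 182, 180, 178, 175, 173] [43, 42, 42, 41, 41, 40, 40, 40, 40, 39, 38, 38, 37, 36, 36]
298 [207, 206, 204, 202, 201, 200, 198, 196, 195, 193, 191, 189, 188, 186, 184] [44, 44, 43, 43, 43, 43, 42, 41, 41, 41, 40, 40, 40, 40, 39]
300 [211, 210, 209, 208, 207, 206, 205, 204, 202, 201, 200, 197, 196, 194, 193] [43, 42, 43, 44, 43, 43, 44, 43, 43, 43, 43, 42, 41, 41, 41]
302 [212, 212, 212, 212, 211, 210, 210, 209, 208, 207, 206, 205, 204, 202, 200] [40, 40, 42, 42, 42, 42, 43, 43, 43, 43, 43, 43, 43, 42, 42]
304 [212, 213, 212, 212, 212, 212, 212, 211, 211, 211, 210, 210, 209, 208, 207] [35, 37, 37, 38, 38, 40, 40, 41, 41, 42, 42, 43, 43, 43, 43]
```

>>> move_arm --commands "0.9 0 0 0 0; 0.9 0 0 0 0; 0.9 0 0 -1 0; 0.9 0 0 -3 0; 0.9 0 0 -6 0" --squeeze 110

```text
t: 18.75
ee_pos: [0.452, -0.2581, 0.2684]
eef_rot: [3.141, -0.006, 3.094]
wrist_force: [-0.2, -0.5, -3.5]
width: 0.317
gripper_force: 108.6
```

>>> move_arm --commands "0.9 -1 1.5 -2 -0.05; 0.9 -3 5 -3 -0.15; 0.9 -5 9 -4 -0.25; 0.9 -7 13 -4.1 -0.35; 0.9 -8.5 17 -4.1 -0.47"

```text
t: 19.17
ee_pos: [0.5441, -0.099, 0.3125]
eef_rot: [-3.139, 0.002, -2.715]
wrist_force: [1.3, -0.2, -4.2]
width: 0.312
gripper_force: 108.9
```

```bash
python3 - <<'E'
from h import *
s=monitor.sense(); M=R.from_euler('xyz',s['eef_rot']).as_matrix(); print(s['ee_pos'],s['eef_rot'],s['gripper_force'],s['width'],s['wrist_force'], M.T@(np.array([.5789,.0037,.305])-s['ee_pos']))
E
```

```text
[ 0.54408041 -0.09900128  0.31248417] [-3.13897810e+00  2.25981330e-03 -2.71498601e+00] 108.8879656791687 0.3119413990113027 [ 1.32026378 -0.1983118  -4.2061319 ] [-0.07417793  0.07910864  0.00744501]
```

>>> move_arm --commands "0.9 -2.5 2.5 0 0; 0.9 -5 5 0 0; 0.9 -7.4 7.9 0 0; 0.9 -7.4 7.9 0 0; 0.9 -7.4 7.9 0 0"

```text
t: 19.58
ee_pos: [0.5785, 0.0041, 0.3107]
eef_rot: [-3.141, -0.0, -2.716]
wrist_force: [0.4, -0.2, -3.4]
width: 0.315
gripper_force: 109.4
```

>>> move_arm --commands "0.9 0 0 0 0; 0.9 0 0 0 0; 0.9 0 0 0 0; 0.9 0 0 0 0; 0.9 0 0 0 0"

```text
t: 20.0
ee_pos: [0.5778, 0.0018, 0.3106]
eef_rot: [-3.141, 0.0, -2.72]
wrist_force: [0.3, 0.6, -4.3]
width: 0.314
gripper_force: 109.4
```

```bash
python3 - <<'E'
from h import *
s=monitor.sense(); M=R.from_euler('xyz',s['eef_rot']).as_matrix(); print(s['ee_pos'],s['eef_rot'],s['wrist_force'])
sc=shot('scene','k1'); t=shot('top','k2')
for th in(.3,.38,.45):
    a=M@[np.sin(th),0,-np.cos(th)]; G=s['ee_pos']+M@[0,0,.054]
    print(th,[[proj(c,G-a*l).round(1).tolist() for l in(.026,.062,.112)] for c in(sc,t)], G-a*.113)
print('tip',[proj(c,np.array([.6333,.0281,.0912])+.038*np.array([-.338,-.151,.929])).round(1) for c in(sc,t)])
p=sc['pixels'].astype(int)
for r in range(225,268,2):
    q=p[r,290:340]; print(r,''.join('#' if m<55 else ('s' if m-n<32 else ('b' if m-n>75 else '.')) for m,n in zip(q.max(1),q.min(1))))
E
```

```text
[0.5778429  0.00175109 0.31060972] [-3.14143627e+00  2.39107209e-04 -2.71999830e+00] [ 0.27911932  0.5523218  -4.27501763]
0.3 [[[297.0, 205.0], [300.9, 220.1], [306.1, 240.3]], [[336.2, 251.6], [332.9, 247.3], [328.8, 241.9]]] [0.60835834 0.01540909 0.14866469]
0.38 [[[297.6, 205.1], [302.4, 220.5], [308.8, 241.1]], [[335.7, 250.6], [331.9, 245.1], [327.0, 238.1]]] [0.61613167 0.01889583 0.15168065]
0.45 [[[298.2, 205.2], [303.7, 220.7], [311.1, 241.6]], [[335.4, 249.8], [331.0, 243.2], [325.5, 234.8]]] [0.62273417 0.02185751 0.15487096]
tip [array([311.2, 250.9]), array([324.9, 236.8])]
225 bb.ssssssssssssssssssss...........................
227 bb.......ssssssssssssss...........................
229 b.........ssssssssssssss..........................
231 ..........sssssssssssssss.........................
233 ..........sssssssssssss#s.........................
235 ...........sssssssss####ss........................
237 ............s#######ssssss........................
239 .............ssssssssssssss...................b...
241 .......b......ssssssssssss....b....b..bbb.b.......
243 ...b..........sssssssssss....bbb.bbb....b.........
245 ................sssss......b..b..........b........
247 ....b...................b............b............
249 .........s.bb.....................b...............
251 ......s.bbbbbbb.s.....ss..........................
253 ....sbbbbbbbbbbbbs...sssss................b......s
255 ...bbbbbbbbbbbbbb....ssssssss..................sss
257 .s...bbbbbbbbbb..s..ssssssss.................sssss
259 .s.bbbbbbbbb...s.......ssss.bbb.............ssssss
261 ..sbbbbbbb..ss......bbb...bbbbb........b....ssssss
263 .....bbbb.s...........bbbbbbbbb....bbbbbb...ssssss
265 ...................b...bbbbbbbb.ss..........ssssss
267 .................bbb.....bbb..sssssssssss...ssssss
```

>>> move_arm --commands "0.9 -0.1 0.1 1 0; 0.9 -0.1 0.1 1.9 0; 0.9 -0.1 0.1 1.9 0; 0.9 -0.1 0.1 1.9 0; 0.9 -0.1 0.1 1.9 0"

```text
t: 20.52
ee_pos: [0.5785, 0.0039, 0.2912]
eef_rot: [-3.141, -0.0, -2.719]
wrist_force: [0.1, -0.5, -3.4]
width: 0.319
gripper_force: 109.4
```

>>> move_arm --commands "0.9 -0.15 0 0.35 0; 0.9 -0.3 0 0.7 0; 0.9 -0.45 0 1.05 0; 0.9 -0.6 0 1.4 0; 0.9 -0.6 0 1.4 0"

```text
t: 20.93
ee_pos: [0.5841, 0.0066, 0.2765]
eef_rot: [3.141, -0.001, -2.719]
wrist_force: [0.2, 0.5, -3.1]
width: 0.315
gripper_force: 109.6
```

```bash
cat > st.py <<'E'
from h import *
s=monitor.sense(); M=R.from_euler('xyz',s['eef_rot']).as_matrix()
print(s['ee_pos'],s['eef_rot'],'F tool',(M.T@s['wrist_force']).round(1),s['gripper_force'],s['width'])
m=s['ee_pos']+M@[-.042,0,.159]; ax=np.array([-.338,-.151,.929]); d=m-[.6333,.0281,.0912]; l=d@ax; print('axial mm',l*1e3,'off tool mm',(M.T@(d-l*ax)*1e3).round(1))
E
python3 st.py
```

```text
[0.58412998 0.00658551 0.27654605] [ 3.14123608e+00 -5.44397167e-04 -2.71869299e+00] F tool [-0.4  0.4  3.1] 109.59648728370667 0.3153485468102832
axial mm 28.80636053491796 off tool mm [1.1 0.6 0.4]
```

>>> move_arm --commands "0.9 -0.08 0 0.2 0; 0.9 -0.16 0 0.4 0; 0.9 -0.22 0 0.55 0; 0.9 -0.28 0 0.7 0; 0.9 -0.28 0 0.7 0"

```text
t: 21.35
ee_pos: [0.5867, 0.0079, 0.2689]
eef_rot: [3.141, -0.0, -2.719]
wrist_force: [2.9, 0.9, -8.3]
width: 0.315
gripper_force: 109.1
```

```bash
python3 st.py
```

```text
[0.58666803 0.00787469 0.26894172] [ 3.14054914e+00 -3.44056058e-04 -2.71908959e+00] F tool [-3.  -0.4  8.3] 109.07395005226135 0.3152407935242391
axial mm 20.68556059949458 off tool mm [1.2 0.8 0.5]
```

>>> move_arm --commands "0.9 -0.1 0 0.25 0; 0.9 -0.2 0 0.5 0; 0.9 -0.3 0 0.75 0; 0.9 -0.37 0 0.93 0; 0.9 -0.37 0 0.93 0"

```text
t: 21.77
ee_pos: [0.5897, 0.009, 0.2614]
eef_rot: [-3.141, -0.0, -2.719]
wrist_force: [-3.7, 0.8, 3.5]
width: 0.319
gripper_force: 110.4
```

```bash
python3 st.py
```

```text
[0.58968959 0.00901472 0.26143091] [-3.14148933e+00 -1.95211429e-04 -2.71853197e+00] F tool [ 3.   2.2 -3.5] 110.40710806846619 0.3189273708494217
axial mm 12.511413813908367 off tool mm [1.  0.5 0.4]
```

>>> move_arm --commands "0.9 -0.05 0 0.12 0; 0.9 -0.1 0 0.25 0; 0.9 -0.14 0 0.35 0; 0.9 -0.14 0 0.35 0; 0.9 -0.14 0 0.35 0"

```text
t: 22.18
ee_pos: [0.5907, 0.0095, 0.2586]
eef_rot: [-3.141, 0.0, -2.718]
wrist_force: [-4.5, 0.3, 6.6]
width: 0.313
gripper_force: 110.7
```

```bash
python3 st.py
```

```text
[0.5907258  0.00948386 0.25863334] [-3.14141429e+00  1.38607102e-05 -2.71848616e+00] F tool [ 4.   2.2 -6.6] 110.70737957954407 0.31294652844043086
axial mm 9.48722593193838 off tool mm [0.9 0.5 0.4]
```

```bash
python3 -c "
from h import *
sc=shot('scene','z1'); blob(sc,(368,187,408,227),lambda p:p.max(2)<60)
print(hand_in())"
```

```text
[384 201  10  14 120] [388.75 207.6 ] ((388.5, 207.5), (13.0, 9.0), 90.0) ((388.7398376464844, 207.63853454589844), (9.599635124206543, 13.983979225158691), 6.193702220916748)
the job is handed in; nothing more can be done
None
```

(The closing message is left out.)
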